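Set the tarts out on their display plaques

TASK

Set out the four fresh tarts, in their tins, for display: put each in the middle of the plaque that matches it in shape and colour (strawberry on the round red-bordered one, blackberry on the round purple one, pistachio on the oblong green one, lemon on the oblong yellow one), the oblong tarts lined up lengthwise with their plaques. Keep the tarts level, set them down gently, and leave the sugar shaker and the jam jar standing where they are.

Things in the scene. Friction and masses are not known exactly. Their poses are not given: they have to be found in the camera images.
- strawberry_tart: strawberry tart with bright red fruit on top, in a rigid round fluted aluminium tin, tin 58 mm across and 30 mm high, fruit rising to 42 mm in the middle; about 0.15 kg. Origin: centre of its underside, z up. Loose; grip the tin by its sides from above.
- blackberry_tart: blackberry tart with dark purple fruit on top, in a rigid round fluted aluminium tin, tin 58 mm across and 30 mm high, fruit rising to 42 mm in the middle; about 0.15 kg. Origin: centre of its underside, z up. Loose; grip the tin by its sides from above.
- pistachio_tart: pistachio tart with green topping, in a rigid oblong fluted aluminium tin, 84 mm long (its x axis) by 42 mm wide (its y axis) and 30 mm high, topping rising to 39 mm in the middle; about 0.17 kg. Origin: centre of its underside, z up. Loose; grip across its 42 mm width from above.
- lemon_tart: lemon tart with yellow topping, in a rigid oblong fluted aluminium tin, 84 mm long (its x axis) by 42 mm wide (its y axis) and 30 mm high, topping rising to 39 mm in the middle; about 0.17 kg. Origin: centre of its underside, z up. Loose; grip across its 42 mm width from above.
- red_plaque: round white porcelain plaque with a red border, 100 mm across, 6 mm thick, flat on top (the border is not raised), its white middle 80 mm across. Fixed to the counter. Origin: centre of its underside, z up, so its top is 6 mm above the origin. Place for the strawberry tart.
- purple_plaque: round white porcelain plaque with a dark purple border, 100 mm across, 6 mm thick, flat on top (the border is not raised), its white middle 80 mm across. Fixed to the counter. Origin: centre of its underside, z up, so its top is 6 mm above the origin. Place for the blackberry tart.
- green_plaque: oblong white porcelain plaque with a green border, 124 mm long (its x axis) by 82 mm wide (its y axis), 6 mm thick, flat on top (the border is not raised), its white middle 104 x 62 mm. Fixed to the counter. Origin: centre of its underside, z up, so its top is 6 mm above the origin. Place for the pistachio tart.
- yellow_plaque: oblong white porcelain plaque with a yellow border, 124 mm long (its x axis) by 82 mm wide (its y axis), 6 mm thick, flat on top (the border is not raised), its white middle 104 x 62 mm. Fixed to the counter. Origin: centre of its underside, z up, so its top is 6 mm above the origin. Place for the lemon tart.
- sugar_shaker: upright steel sugar shaker with a dark domed cap, 52 mm across, 92 mm high, loose, standing among the tarts; not to be disturbed. Origin: centre of its underside. (A white ramekin, 60 mm across and 32 mm high, also stands among the tarts and is not tracked; it keeps at least 100 mm, centre to centre, from every tart and plaque.)
- jam_jar: amber glass jam jar with a paper label and a brass-coloured lid, 54 mm across, 85 mm high, loose, standing among the tarts; not to be disturbed. Origin: centre of its underside.
Mind the look-alikes: they are no part of the job. What is shaped like the red_plaque but brown or pink is not meant.

How it is judged:
By the outcome, as a careful person would: the job done as asked, in the order asked, and still so for the second after the job is handed in, with the robot touching nothing.
It also fails if it takes over 112 s, if anything falls off the work surface, if the arm or the gripper's body presses on something with over 40 N, if the wrist force passes 120 N, or if a joint passes its speed limit or range.

ROBOT

A 7-joint arm with a two-finger parallel gripper is mounted at the origin on the work surface. World frame = base frame: x ahead of the robot, y to its left, z up, the work surface at z = 0. Lengths are in m, angles in rad, forces in N, time in s.
With the tool pointing down it reaches from about 0.425 to 0.925 m from the base axis. Payload 6.8 kg.
Tool frame: the origin (TCP) lies at the very end of the fingers, on their centre line; the grasp point (between the pads) lies 19 mm behind it; z points along the fingers, y is the line along which they close (so a half turn about z gives the same grasp; the last joint's range is limited). The gripper opens to 85 mm and grips with 20 to 120 N. Pads are 22 mm wide; open, the fingers measure 114 mm over their backs; the gripper's body (76 mm by 85 mm) begins 54 mm behind the grasp point. The pads swing forward as they close: fully open they stand 13 mm farther back than shut.
Start: joints at [1.241, 0.477, 0.022, 1.555, -0.011, 1.109, -0.083], TCP at [0.148, -0.658, 0.231] pointing down, gripper open.
Joint ranges: [-2.96, 2.96], [-0.34, 2.1], [-1.41, 1.46], [0.24, 2.44], [-1.37, 4.51], [0.17, 1.92], [-2.96, 2.96]. Speed limits (rad/s): [2.39, 2.39, 3.14, 3.14, 3.14, 3.14, 3.14].

INTERFACE

Orientations are given as a unit quaternion [w, x, y, z].
In Python, from station import monitor, eyes, bot gives the robot as it stands.
- The arm moves only by the tool hand_motion, called after ">>>" by a JSON object that holds its "op" and its "data", one argument or row to a line. Schema: {"type":"object","properties":{"segments":{"type":"array","items":{"type":"object","properties":{"x":{"type":"number"},"y":{"type":"number"},"z":{"type":"number"},"yaw":{"type":"number"},"aperture":{"type":"number"}},"additionalProperties":false,"required":["aperture"]},"minItems":1,"maxItems":20},"clamp_n":{"type":"number"},"only":{"type":"string"},"quiet":{"type":"boolean"},"lines":{"type":"string"}},"required":["segments"],"additionalProperties":false}. segments is a list of rows, 1 to 20 of them, each an object with the fields x, y, z (the shift in m), yaw (a turn about the tool's z in rad), aperture (the opening from 0.0 (shut) to 1.0 (fully open)); a field left out counts as zero (the opening has to be given); each row shifts and turns the commanded pose from where the row before left it, along the tool's axes as they then stand; what a row does not reach is not made up. A row lasts 1/10 s, in which the tool goes at most 0.05 m and 0.15 rad, less where a joint would pass 70% of its speed; a pose out of reach is approached as far as the arm can. The fingers move at their own pace and stop on an object; clamp_n is the grip in N (left out, the last holds). Time passes only in rows, so rows that do not move let the fingers close. The tool returns the time, the measured TCP pose, the force, the opening and the grip force at its end. only (a regular expression) keeps the lines of the reply that match it, lines (a string "A,B") keeps lines A to B, and quiet returns only ok. Input that does not fit is refused with a message, and nothing moves.
- monitor.get_obs(): the state, without advancing time (a new reading comes with each control period).
- eyes.read_camera(name): name is "scene" or "top" or "wrist"; returns the picture (400x640x3 uint8, blue, green, red); there is no depth.
- eyes.camera_info(name): a dict with "vertical_fov" (degrees; the focal length in pixels is half the picture's height over the tangent of half this angle, whatever the lens; pixels are square), "cx", "cy" (the principal point, pixels), "k1" (the pictures are not rectified: a ray, as slopes to the right and down, at radius r is drawn at 1 + k1 r^2 times it, then the intrinsics apply), "view" (4x4, takes a point from world to camera coordinates); the wrist camera has in their place "hand_eye" (4x4, takes a point from camera to tool coordinates, whose origin is the TCP and whose axes are the flange's). Camera axes: x right, y up, looking along -z (the intrinsics and any distortion apply to the point x, -y, -z); pixel columns grow to the right and rows downward; lengths in m; the calibration is good to about 2 mm. A picture is of the moment at which its call begins: read the wrist's pose just before it. camera_info takes no time and is no camera call.
- bot.hand_in(): hands the job in; it is judged then, once.
The state is a dict: "t": time; "q": joint angles; "joint_vel": joint speeds; "joint_torque": joint torques, N m; "eef_pos": TCP position; "tool_rot": TCP orientation; "contact_force": force on the tool from outside, world axes, zero at the start; "torque": the same for the moment, N m; "gripper_width": opening from 0.0 (shut) to 1.0 (fully open); "grasp_force": force on a finger pad.
Only numpy, scipy, OpenCV 4.12 (cv2) and the standard library are available. Lean on these libraries where they do the work, as an engineer would, in place of code of your own. Each camera call takes 0.05 s, during which the arm holds its last target. There are 200 camera calls.

## Working session

There is one attempt and no reset: what is moved stays moved. The work goes in short steps, Python scripts to look and compute and a tool call to move; the robot and the scene stay as the last step left them, time stands still between calls to the robot, and variables do not carry over. Pictures are saved under pics/ and viewed, at most 14 in all, crops included, and the job is handed in when it is done.

```bash
ls; mkdir -p pics; python3 - <<'E'
from station import monitor, eyes, bot
import cv2
o=monitor.get_obs();print({k:o[k] for k in('t','eef_pos','tool_rot','gripper_width','contact_force')})
for n in('scene','top','wrist'):
    print(n,eyes.camera_info(n)); 
    cv2.imwrite(f'pics/{n}0.png',eyes.read_camera(n))
E
```

```text
pics
{'t': 0.0, 'eef_pos': array([ 0.14834555, -0.65790015,  0.2303205 ]), 'tool_rot': array([-8.89504761e-04,  9.93856328e-01,  1.10674210e-01, -1.66161316e-04]), 'gripper_width': 1.003039951750905, 'contact_force': array([-0.03471157,  0.48486202,  0.82451325])}
scene {'vertical_fov': 52.20214888889555, 'cx': 316.9672325698514, 'cy': 200.1840268925112, 'k1': -0.09797390167977167, 'view': array([[-0.65025313,  0.75954828,  0.01603999,  0.318646  ],
       [-0.6118605 , -0.53609838,  0.58157137,  0.2662495 ],
       [ 0.45033055,  0.36835437,  0.81333724, -1.25043227],
       [ 0.        ,  0.        ,  0.        ,  1.        ]])}
top {'vertical_fov': 56.360391886933435, 'cx': 323.0321319788528, 'cy': 200.79364914812086, 'k1': 0.014941300046374662, 'view': array([[-0.08736951, -0.99615188,  0.00692771,  0.00716068],
       [ 0.97311558, -0.08385727,  0.21450879, -0.48719884],
       [-0.2131024 ,  0.02548299,  0.97669749, -0.84472825],
       [ 0.        ,  0.        ,  0.        ,  1.        ]])}
wrist {'vertical_fov': 62.32313812726526, 'cx': 316.53905999436546, 'cy': 199.45396469958976, 'k1': -0.024381147352664716, 'hand_eye': array([[-2.67746310e-04,  9.50122517e-01,  3.11876790e-01,
         7.96478415e-02],
       [ 9.99999660e-01,  1.10013867e-05,  8.24984616e-04,
         9.75096055e-04],
       [ 7.80405382e-04,  3.11876904e-01, -9.50122196e-01,
        -1.42802503e-01],
       [ 0.00000000e+00,  0.00000000e+00,  0.00000000e+00,
         1.00000000e+00]])}
```

View pics/top0.png

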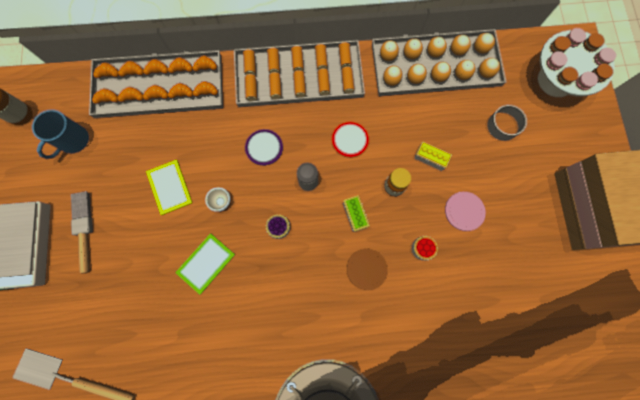

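View pics/scene0.png

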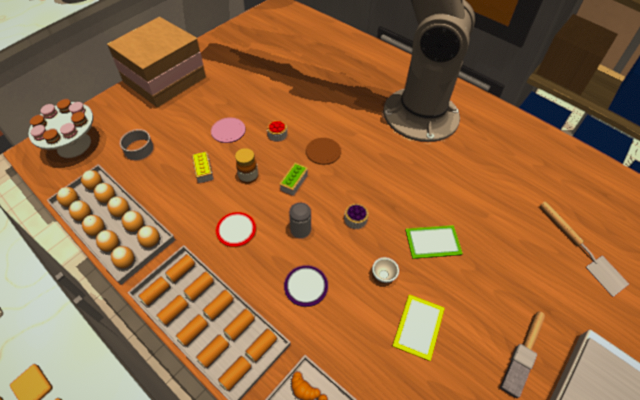

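Top view: the strawberry is at (425,247), blackberry (277,226), pistachio (356,213) and lemon (433,155). The plaques are red (350,139), purple (264,147), green (206,263) and yellow (168,187). The round look-alikes are brown (367,269) and pink (465,211). Only (350,139) has a white middle with a red border, so that is the red plaque. The shaker is at (308,177), the jar at (399,181) and the ramekin at (218,199).

```bash
cat > h.py <<'E'
import numpy as np, cv2
from scipy.spatial.transform import Rotation as R
from station import monitor, eyes
def pose():
    o=monitor.get_obs(); return np.array(o['eef_pos']), R.from_quat(np.array(o['tool_rot'])[[1,2,3,0]]).as_matrix()
def grab(n):
    p=pose(); return eyes.read_camera(n), p
def ray(n,px,tp=None):
    i=eyes.camera_info(n); f=200/np.tan(np.radians(i['vertical_fov'])/2)
    px=np.asarray(px,float).reshape(-1,1,2)
    K=np.array([[f,0,i['cx']],[0,f,i['cy']],[0,0,1]])
    u=cv2.undistortPoints(px,K,np.array([i['k1'],0,0,0,0.]))[:,0]
    d=np.c_[u[:,0],-u[:,1],-np.ones(len(u))]
    if n=='wrist':
        T=np.eye(4);T[:3,:3]=tp[1];T[:3,3]=tp[0];M=T@i['hand_eye']
    else: M=np.linalg.inv(i['view'])
    return M[:3,3], d@M[:3,:3].T
def onplane(n,px,z,tp=None):
    o,d=ray(n,px,tp); return (o+d*((z-o[2])/d[:,2])[:,None])[:,:2]
HS={'red':((172,150,120),(6,255,255)),'purple':((120,60,25),(165,255,150)),'green':((40,120,60),(75,255,255)),'yellow':((25,150,120),(34,255,255))}
def mask(im,c):
    h=cv2.cvtColor(im,cv2.COLOR_BGR2HSV); lo,hi=HS[c]
    if lo[0]>hi[0]: return cv2.inRange(h,lo,(180,255,255))|cv2.inRange(h,(0,lo[1],lo[2]),hi)
    return cv2.inRange(h,lo,hi)
def blobs(im,c,amin=60):
    m=cv2.morphologyEx(mask(im,c),cv2.MORPH_CLOSE,np.ones((3,3)))
    cs,_=cv2.findContours(m,cv2.RETR_EXTERNAL,cv2.CHAIN_APPROX_NONE)
    return sorted([k[:,0] for k in cs if cv2.contourArea(k)>amin],key=lambda k:-cv2.contourArea(k))
def fit(pts):  # mm rectangle fit: centre, long, short, yaw of long axis (deg)
    (c,(w,h),a)=cv2.minAreaRect((pts*1000).astype(np.float32)); 
    if w<h: w,h,a=h,w,a+90
    m=cv2.moments((pts*1000).astype(np.float32)); cc=(m['m10']/m['m00'],m['m01']/m['m00'])
    return np.round([*c,*cc,w,h,(a+90)%180-90],1)
E
cat > m.py <<'E'
from h import *
for n in('top','scene'):
    im,_=grab(n)
    for c in HS:
        for k in blobs(im,c):
            a=cv2.contourArea(k); x=k.mean(0)
            print(n,c,x.round(),a,'z6',fit(onplane(n,k,.006)),'z34',fit(onplane(n,k,.034))[:4])
E
python3 m.py; python3 - <<'E'
import cv2
im=cv2.imread('pics/top0.png')[110:310,130:510]
cv2.imwrite('pics/crop0.png',cv2.resize(im,None,fx=2.1,fy=2.1,interpolation=cv2.INTER_CUBIC))
E
```

```text
top red [350. 139.] 962.0 z6 [ 656.3 -121.5  656.2 -121.1   94.9   94.9   85.1] z34 [ 645.3 -118.2  645.3 -117.8]
top red [426. 247.] 232.0 z6 [ 357.1 -277.9  357.5 -278.1   42.5   41.8   85.1] z34 [ 355.2 -269.8  355.6 -270.1]
top purple [264. 147.] 967.0 z6 [653.5 105.3 653.4 105.6  95.2  94.4  22.4] z34 [642.7 101.8 642.5 102.1]
top purple [277. 226.] 226.0 z6 [443.4  83.6 443.3  83.9  43.7  41.3 -49.1] z34 [438.9  80.7 438.7  81. ]
top green [205. 263.] 1584.0 z6 [366.4 263.6 366.1 263.5 121.5  79.3 -44.4] z34 [364.2 255.2 363.9 255.2]
top green [356. 213.] 280.0 z6 [ 459.3 -116.4  458.9 -116.3   71.5   28.8   13.8] z34 [ 454.3 -113.2  453.9 -113.2]
top yellow [168. 187.] 1515.5 z6 [567.1 351.7 567.1 351.8 125.7  83.6  17.7] z34 [558.9 340.7 558.8 340.7]
top yellow [434. 154.] 370.5 z6 [ 596.2 -335.   596.2 -334.9   80.3   36.8   58.9] z34 [ 587.1 -325.2  587.1 -325.2]
scene red [235. 229.] 1034.0 z6 [ 658.  -117.9  657.9 -118.5   98.1   95.7   73.9] z34 [ 667.1 -102.1  667.  -102.7]
scene red [276. 126.] 109.5 z6 [ 336.2 -289.3  337.  -288.7   42.4   38.5   43.5] z34 [ 355.9 -267.9  356.6 -267.3]
scene purple [306. 286.] 1304.0 z6 [655.6 109.1 656.3 108.8  94.5  94.2 -48.9] z34 [664.7 117.4 665.4 117.1]
scene purple [356. 212.] 183.0 z6 [424.   74.8 424.6  74.8  43.6  42.2  79.1] z34 [440.8  84.2 441.4  84.2]
scene green [433. 242.] 1322.5 z6 [369.2 267.4 369.2 267.4 121.6  79.5 -44.8] z34 [387.8 270.5 387.8 270.5]
scene green [293. 175.] 185.5 z6 [ 440.6 -125.7  440.7 -125.6   70.8   27.6   13.3] z34 [ 456.8 -109.6  456.9 -109.5]
scene yellow [419. 327.] 2077.5 z6 [569.5 354.5 569.6 354.6 125.1  82.5  17.9] z34 [581.5 354.7 581.5 354.9]
scene yellow [201. 163.] 243.5 z6 [ 576.9 -346.4  576.8 -346.5   78.7   35.3   58.9] z34 [ 588.6 -323.1  588.5 -323.2]
```

View pics/crop0.png

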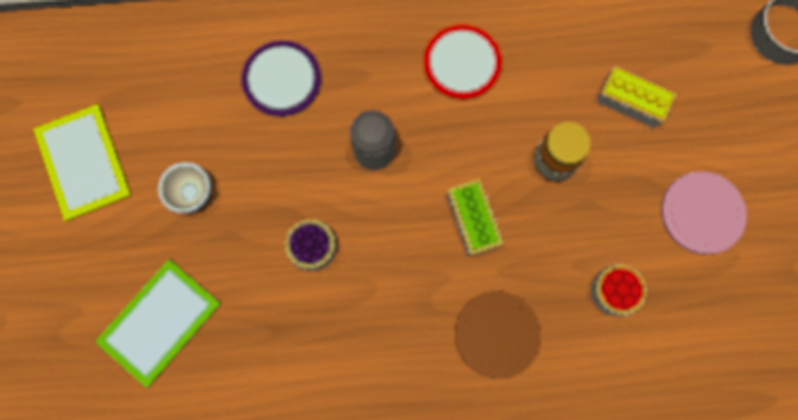

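Both views agree to about 3 mm, and the crop confirms which tarts and plaques are meant. I'll work in the listed order: strawberry, blackberry, pistachio, lemon.

```bash
cat > d.py <<'E'
# usage: d.py x y z [yaw_deg]  (mm) -> tool-axis displacement (before turn) and turn; yaw mod 180
import sys; from h import *
a=[float(v) for v in sys.argv[1:]]; p,M=pose(); yaw=np.degrees(np.arctan2(M[1,0],M[0,0]))
t=np.array(a[:3])/1000
turn=0 if len(a)<4 else -((a[3]-yaw+90)%180-90)
print('pos',(p*1000).round(1),'yaw',yaw.round(1),'tool d',(M.T@(t-p)).round(4),'turn',np.radians(turn).round(3),'tilt',np.degrees(np.arccos(-M[2,2])).round(2),'q7',monitor.get_obs()['q'][6].round(2))
E
python3 d.py 355.5 -269 140
python3 - <<'E'
from h import *
for n,px in(('shaker cap',(309,170)),('jar lid',(400,178))): print(n,onplane('top',px,.088),onplane('scene',(300,208) if n[0]=='s' else (245,155),.088))
E
```

```text
pos [ 148.4 -658.2  230.8] yaw 12.7 tool d [ 0.2876 -0.3341  0.0911] turn 0.0 tilt 0.05 q7 -0.08
shaker cap [[ 0.5549425  -0.00777461]] [[ 0.54960318 -0.00187306]]
jar lid [[ 0.51727294 -0.21845848]] [[ 0.52058842 -0.21423703]]
```

>>> {"op": "hand_motion", "data": {
  "segments": [
    {"x":0.013, "y":-0.0152, "z":0.004, "aperture":1},
    {"x":0.026, "y":-0.0304, "z":0.0083, "aperture":1},
    {"x":0.026, "y":-0.0304, "z":0.0083, "aperture":1},
    {"x":0.026, "y":-0.0304, "z":0.0083, "aperture":1},
    {"x":0.026, "y":-0.0304, "z":0.0083, "aperture":1},
    {"x":0.026, "y":-0.0304, "z":0.0083, "aperture":1},
    {"x":0.026, "y":-0.0304, "z":0.0083, "aperture":1},
    {"x":0.026, "y":-0.0304, "z":0.0083, "aperture":1},
    {"x":0.026, "y":-0.0304, "z":0.0083, "aperture":1},
    {"x":0.026, "y":-0.0304, "z":0.0083, "aperture":1},
    {"x":0.026, "y":-0.0304, "z":0.0083, "aperture":1},
    {"x":0.014, "y":-0.0152, "z":0.004, "aperture":1},
    {"aperture":1},
    {"aperture":1}
  ],
  "clamp_n": 30
}}

```text
t: 1.65
eef_pos: [0.3549, -0.2693, 0.1404]
tool_rot: [0.0, 0.994, 0.111, -0.0]
contact_force: [0.3, 0.5, 0.4]
gripper_width: 1.002
grasp_force: 0.0
```

```bash
python3 d.py 355.5 -269 140; cat > w.py <<'E'
# usage: w.py colour z name : wrist view
import sys; from h import *
c,z,n=sys.argv[1],float(sys.argv[2]),sys.argv[3]
im,tp=grab('wrist'); cv2.imwrite(f'pics/{n}.png',im)
for k in blobs(im,c,300)[:3]: print(k.mean(0).round(),cv2.contourArea(k),fit(onplane('wrist',k,z,tp)))
E
python3 w.py red .034 w1
```

```text
pos [ 354.9 -269.3  140.4] yaw 12.8 tool d [ 0.0006 -0.0002  0.0004] turn 0.0 tilt 0.02 q7 -0.9
[318. 191.] 753.0 [ 357.5 -271.3  359.3 -266.7   48.    46.2   70.7]
```

View pics/w1.png

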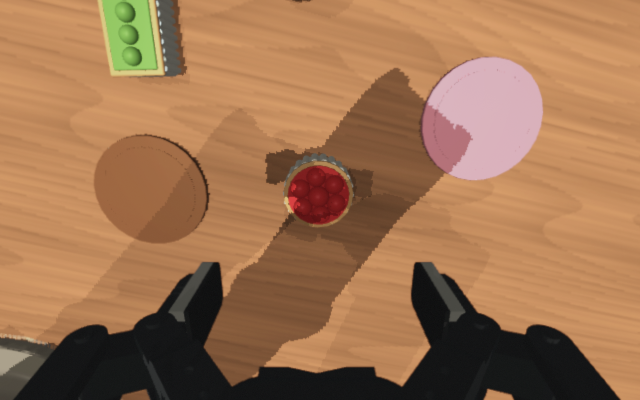

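The strawberry tin is centred near (319,192), with its pastry rim about 34 px in radius. Part of the fruit is in shadow, so I'll relax the brightness threshold.

```bash
sed -i "s/(172,150,120)/(170,150,50)/; s/(40,120,60)/(36,80,40)/; s/(25,150,120)/(22,100,60)/" h.py; python3 w.py red .034 w2; python3 - <<'E'
from h import *
print(onplane('wrist',[(319,193),(319,191)],.030,pose()))
E
python3 d.py 356.5 -269 3
```

```text
[317. 194.] 2731.5 [ 356.4 -271.1  356.6 -271.    47.9   47.5  -32.2]
[[ 0.35694753 -0.27260951]
 [ 0.35857851 -0.27224125]]
pos [ 354.4 -270.3  140.5] yaw 12.6 tool d [ 0.0023 -0.0009  0.1375] turn 0.0 tilt 0.04 q7 -0.9
```

>>> {"op": "hand_motion", "data": {
  "segments": [
    {"x":0.002, "z":0.01, "aperture":1},
    {"z":0.025, "aperture":1},
    {"z":0.03, "aperture":1},
    {"z":0.03, "aperture":1},
    {"z":0.02, "aperture":1},
    {"z":0.012, "aperture":1},
    {"z":0.007, "aperture":1},
    {"z":0.003, "aperture":1},
    {"aperture":0.8},
    {"aperture":0.7},
    {"aperture":0.55},
    {"aperture":0.5},
    {"aperture":0.5},
    {"aperture":0.5}
  ],
  "clamp_n": 30
}}

```text
t: 3.15
eef_pos: [0.3575, -0.2692, 0.0043]
tool_rot: [0.001, 0.994, 0.111, 0.001]
contact_force: [-1.0, 0.1, 6.6]
gripper_width: 0.666
grasp_force: 31.5
```

>>> {"op": "hand_motion", "data": {
  "segments": [
    {"z":-0.003, "aperture":0.5},
    {"z":-0.01, "aperture":0.5},
    {"z":-0.025, "aperture":0.5},
    {"z":-0.035, "aperture":0.5},
    {"z":-0.035, "aperture":0.5},
    {"z":-0.025, "aperture":0.5},
    {"z":-0.01, "aperture":0.5},
    {"z":-0.003, "aperture":0.5},
    {"aperture":0.5}
  ]
}}

```text
t: 4.05
eef_pos: [0.3564, -0.2685, 0.1489]
tool_rot: [-0.0, 0.994, 0.111, -0.0]
contact_force: [-1.0, -0.1, -2.2]
gripper_width: 0.664
grasp_force: 32.7
```

```bash
python3 d.py 657 -120 150
```

```text
pos [ 356.4 -268.5  148.9] yaw 12.7 tool d [ 0.3259 -0.0787 -0.0012] turn 0.0 tilt 0.04 q7 -0.9
```

>>> {"op": "hand_motion", "data": {
  "segments": [
    {"x":0.006, "y":-0.0014, "aperture":0.5},
    {"x":0.018, "y":-0.0044, "aperture":0.5},
    {"x":0.033, "y":-0.008, "aperture":0.5},
    {"x":0.033, "y":-0.008, "aperture":0.5},
    {"x":0.033, "y":-0.008, "aperture":0.5},
    {"x":0.033, "y":-0.008, "aperture":0.5},
    {"x":0.033, "y":-0.008, "aperture":0.5},
    {"x":0.033, "y":-0.008, "aperture":0.5},
    {"x":0.033, "y":-0.008, "aperture":0.5},
    {"x":0.033, "y":-0.008, "aperture":0.5},
    {"x":0.02, "y":-0.005, "aperture":0.5},
    {"x":0.012, "y":-0.003, "aperture":0.5},
    {"x":0.006, "y":-0.0009, "aperture":0.5},
    {"aperture":0.5},
    {"aperture":0.5}
  ]
}}

```text
t: 5.55
eef_pos: [0.6565, -0.1213, 0.1488]
tool_rot: [0.0, 0.994, 0.11, -0.001]
contact_force: [-0.8, -0.2, -1.1]
gripper_width: 0.664
grasp_force: 32.7
```

```bash
python3 d.py 657 -120 12; python3 - <<'E'
from h import *
im,tp=grab('wrist'); cv2.imwrite('pics/w3.png',im)
for k in blobs(im,'red',300)[:3]:
    for z in(.006,tp[0][2]-.004+.034): 
        f=fit(onplane('wrist',k,z,tp)); print(k.mean(0).round(),z.__round__(3),f,'tool',(tp[1].T@(np.r_[f[:2]/1000,tp[0][2]]-tp[0])).round(4))
E
```

```text
pos [ 656.5 -121.3  148.8] yaw 12.6 tool d [ 0.001  -0.0012  0.1368] turn 0.0 tilt 0.09 q7 -1.38
[316. 298.] 0.006 [ 537.  -148.8  537.  -148.9  121.5  121.1   48.4] tool [-0.1226  0.0007  0.0002]
[316. 298.] 0.179 [ 656.6 -122.1  656.6 -122.2   47.9   47.8   48.4] tool [-0.0001  0.0008  0.    ]
[316. 170.] 0.006 [ 663.7 -120.3  669.7 -119.5   98.9   86.4  -78.3] tool [ 0.0072  0.0006 -0.    ]
[316. 170.] 0.179 [ 706.7 -110.9  709.  -110.5   39.    34.1  -78.3] tool [ 0.0512  0.0008 -0.0001]
```

View pics/w3.png

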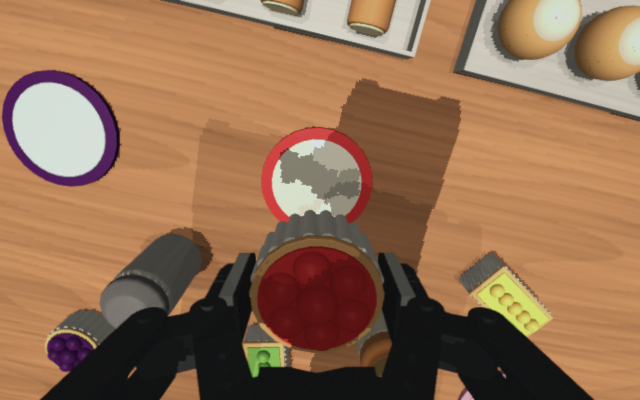

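The held tart is centred at (316,298), and the plaque arc at (316,170) puts its centre within 1 mm of the tool axis. I'll lower it.

>>> {"op": "hand_motion", "data": {
  "segments": [
    {"z":0.01, "aperture":0.5},
    {"z":0.02, "aperture":0.5},
    {"z":0.03, "aperture":0.5},
    {"z":0.03, "aperture":0.5},
    {"z":0.02, "aperture":0.5},
    {"z":0.012, "aperture":0.5},
    {"z":0.006, "aperture":0.5},
    {"z":0.004, "aperture":0.5},
    {"z":0.002, "aperture":0.5},
    {"z":0.001, "aperture":0.5},
    {"aperture":0.5}
  ]
}}

```text
t: 6.7
eef_pos: [0.658, -0.1203, 0.015]
tool_rot: [0.0, 0.994, 0.111, 0.001]
contact_force: [1.0, 0.8, -1.4]
gripper_width: 0.668
grasp_force: 32.7
```

>>> {"op": "hand_motion", "data": {
  "segments": [
    {"z":0.001, "aperture":0.5},
    {"z":0.001, "aperture":0.5},
    {"z":0.001, "aperture":0.5},
    {"aperture":0.5}
  ]
}}

```text
t: 7.1
eef_pos: [0.6575, -0.1202, 0.0112]
tool_rot: [-0.0, 0.994, 0.111, -0.0]
contact_force: [0.3, 0.0, -1.3]
gripper_width: 0.67
grasp_force: 32.7
```

>>> {"op": "hand_motion", "data": {
  "segments": [
    {"z":0.001, "aperture":0.5},
    {"aperture":0.5}
  ]
}}

```text
t: 7.3
eef_pos: [0.6577, -0.1202, 0.0105]
tool_rot: [0.0, 0.994, 0.111, 0.0]
contact_force: [0.1, -0.3, 0.1]
gripper_width: 0.668
grasp_force: 32.8
```

>>> {"op": "hand_motion", "data": {
  "segments": [
    {"z":0.0005, "aperture":0.5},
    {"z":0.0005, "aperture":0.5},
    {"aperture":0.5}
  ]
}}

```text
t: 7.6
eef_pos: [0.6577, -0.1202, 0.0104]
tool_rot: [0.0, 0.994, 0.111, 0.0]
contact_force: [-4.3, 1.4, 7.9]
gripper_width: 0.665
grasp_force: 33.8
```

>>> {"op": "hand_motion", "data": {
  "segments": [
    {"aperture":0.67},
    {"aperture":0.7},
    {"aperture":0.75},
    {"aperture":0.85},
    {"aperture":1},
    {"aperture":1},
    {"aperture":1}
  ]
}}

```text
t: 8.3
eef_pos: [0.6576, -0.1202, 0.0092]
tool_rot: [-0.0, 0.994, 0.111, -0.0]
contact_force: [-0.4, -0.3, -0.5]
gripper_width: 0.994
grasp_force: 0.0
```

>>> {"op": "hand_motion", "data": {
  "segments": [
    {"z":-0.005, "aperture":1},
    {"z":-0.02, "aperture":1},
    {"z":-0.035, "aperture":1},
    {"z":-0.035, "aperture":1},
    {"z":-0.03, "aperture":1},
    {"z":-0.01, "aperture":1},
    {"aperture":1}
  ]
}}

```text
t: 9.0
eef_pos: [0.6587, -0.1204, 0.1463]
tool_rot: [0.0, 0.994, 0.111, 0.002]
contact_force: [0.1, 0.8, -0.4]
gripper_width: 0.998
grasp_force: 0.0
```

```bash
python3 d.py 441 82.5 140; python3 w.py red .006 w4
```

```text
pos [ 658.7 -120.4  146.3] yaw 12.7 tool d [-0.1678 -0.2458  0.0054] turn 0.0 tilt 0.21 q7 -1.38
[317. 185.] 9321.5 [ 657.3 -121.8  657.3 -121.7   99.3   98.7   54.5]
```

View pics/w4.png

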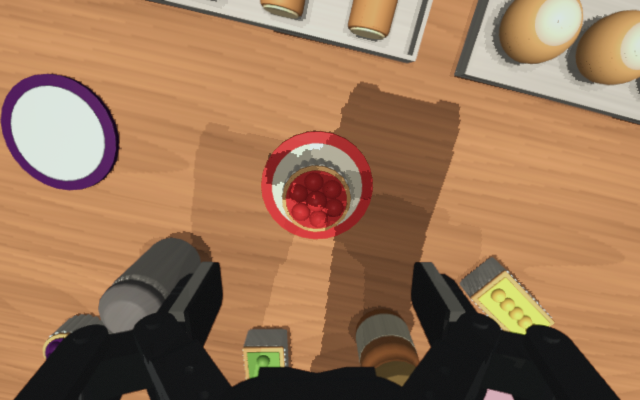

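The strawberry sits within about 1.5 mm of the plaque centre at (317,185). Blackberry next.

>>> {"op": "hand_motion", "data": {
  "segments": [
    {"x":-0.007, "y":-0.01, "aperture":1},
    {"x":-0.02, "y":-0.03, "z":0.001, "aperture":1},
    {"x":-0.025, "y":-0.037, "z":0.001, "aperture":1},
    {"x":-0.025, "y":-0.037, "z":0.001, "aperture":1},
    {"x":-0.025, "y":-0.037, "z":0.001, "aperture":1},
    {"x":-0.025, "y":-0.037, "z":0.001, "aperture":1},
    {"x":-0.022, "y":-0.032, "z":0.0004, "aperture":1},
    {"x":-0.013, "y":-0.018, "aperture":1},
    {"x":-0.006, "y":-0.008, "aperture":1},
    {"aperture":1},
    {"aperture":1}
  ]
}}

```text
t: 10.15
eef_pos: [0.44, 0.0821, 0.1386]
tool_rot: [0.0, 0.994, 0.11, -0.0]
contact_force: [-0.1, -0.0, 1.2]
gripper_width: 1.002
grasp_force: 0.0
```

```bash
python3 w.py purple .034 w5; python3 d.py 441 82.5 3
```

```text
[317. 196.] 2675.5 [440.5  81.  440.5  81.   47.3  47.  -77.3]
pos [440.3  81.9 138.6] yaw 12.6 tool d [ 0.0008 -0.0005  0.1356] turn 0.0 tilt 0.01 q7 -1.8
```

>>> {"op": "hand_motion", "data": {
  "segments": [
    {"y":0.0005, "z":0.01, "aperture":1},
    {"z":0.025, "aperture":1},
    {"z":0.03, "aperture":1},
    {"z":0.03, "aperture":1},
    {"z":0.02, "aperture":1},
    {"z":0.011, "aperture":1},
    {"z":0.006, "aperture":1},
    {"z":0.003, "aperture":1},
    {"aperture":0.8},
    {"aperture":0.7},
    {"aperture":0.55},
    {"aperture":0.5},
    {"aperture":0.5},
    {"aperture":0.5}
  ],
  "clamp_n": 30
}}

```text
t: 11.6
eef_pos: [0.4404, 0.0824, 0.0048]
tool_rot: [0.0, 0.994, 0.111, 0.001]
contact_force: [-1.0, -1.0, 6.2]
gripper_width: 0.67
grasp_force: 31.4
```

>>> {"op": "hand_motion", "data": {
  "segments": [
    {"z":-0.003, "aperture":0.5},
    {"z":-0.01, "aperture":0.5},
    {"z":-0.025, "aperture":0.5},
    {"z":-0.035, "aperture":0.5},
    {"z":-0.035, "aperture":0.5},
    {"z":-0.025, "aperture":0.5},
    {"z":-0.01, "aperture":0.5},
    {"z":-0.003, "aperture":0.5},
    {"aperture":0.5}
  ]
}}

```text
t: 12.5
eef_pos: [0.4392, 0.0821, 0.1495]
tool_rot: [0.0, 0.994, 0.111, -0.0]
contact_force: [-0.5, -0.0, -1.5]
gripper_width: 0.666
grasp_force: 32.8
```

```bash
python3 d.py 654.5 106.5 150
```

```text
pos [439.2  82.1 149.5] yaw 12.7 tool d [ 0.2154  0.0235 -0.0006] turn 0.0 tilt 0.04 q7 -1.79
```

>>> {"op": "hand_motion", "data": {
  "segments": [
    {"x":0.006, "y":0.0007, "aperture":0.5},
    {"x":0.018, "y":0.002, "aperture":0.5},
    {"x":0.032, "y":0.0035, "aperture":0.5},
    {"x":0.032, "y":0.0035, "aperture":0.5},
    {"x":0.032, "y":0.0035, "aperture":0.5},
    {"x":0.032, "y":0.0035, "aperture":0.5},
    {"x":0.032, "y":0.0035, "aperture":0.5},
    {"x":0.018, "y":0.002, "aperture":0.5},
    {"x":0.01, "y":0.001, "aperture":0.5},
    {"x":0.0034, "y":0.0003, "aperture":0.5},
    {"aperture":0.5},
    {"aperture":0.5}
  ]
}}

```text
t: 13.7
eef_pos: [0.6539, 0.1068, 0.1495]
tool_rot: [0.0, 0.994, 0.111, -0.001]
contact_force: [-0.1, 0.2, -1.5]
gripper_width: 0.667
grasp_force: 32.8
```

```bash
cat > hl.py <<'E'
import sys; from h import *
im,tp=grab('wrist'); cv2.imwrite(f'pics/{sys.argv[2]}.png',im)
for k in blobs(im,sys.argv[1],300)[:4]:
    for z in(.006,tp[0][2]-.004+.034):
        P=onplane('wrist',k,z,tp); f=fit(P); T=(np.c_[P,np.full(len(P),tp[0][2])]-tp[0])@tp[1]*1000
        print(k.mean(0).round(),round(z,3),f,'tool min',T.min(0)[:2].round(1),'max',T.max(0)[:2].round(1))
E
python3 hl.py purple w6; python3 d.py 654.5 106.5 15
```

```text
[317. 295.] 0.006 [538.   79.8 537.7  79.7 119.5 119.   12.7] tool min [-178.8  -58.7] max [-59.3  60.2]
[317. 295.] 0.18 [655.6 106.2 655.5 106.2  47.1  46.8  12.7] tool min [-22.  -22.5] max [25.1 24.3]
[317. 170.] 0.006 [662.1 107.3 668.6 108.5  98.2  84.7 -79.9] tool min [-35.7 -48.2] max [50.4 49.9]
[317. 170.] 0.18 [704.5 117.1 707.  117.5  38.7  33.4 -79.9] tool min [ 34.4 -18.4] max [68.2 20.2]
pos [654.1 106.7 149.8] yaw 12.7 tool d [0.0005 0.0002 0.1348] turn 0.0 tilt 0.05 q7 -1.76
```

>>> {"op": "hand_motion", "data": {
  "segments": [
    {"x":-0.0005, "z":0.01, "aperture":0.5},
    {"z":0.02, "aperture":0.5},
    {"z":0.03, "aperture":0.5},
    {"z":0.03, "aperture":0.5},
    {"z":0.02, "aperture":0.5},
    {"z":0.012, "aperture":0.5},
    {"z":0.006, "aperture":0.5},
    {"z":0.004, "aperture":0.5},
    {"z":0.002, "aperture":0.5},
    {"z":0.001, "aperture":0.5},
    {"z":0.001, "aperture":0.5},
    {"z":0.001, "aperture":0.5},
    {"aperture":0.5}
  ]
}}

```text
t: 15.05
eef_pos: [0.6546, 0.1067, 0.0131]
tool_rot: [0.0, 0.994, 0.111, 0.0]
contact_force: [0.3, -0.0, -1.5]
gripper_width: 0.665
grasp_force: 32.8
```

>>> {"op": "hand_motion", "data": {
  "segments": [
    {"z":0.001, "aperture":0.5},
    {"aperture":0.5}
  ]
}}

```text
t: 15.25
eef_pos: [0.6545, 0.1066, 0.0119]
tool_rot: [0.0, 0.994, 0.111, -0.0]
contact_force: [-0.1, 0.3, -2.3]
gripper_width: 0.664
grasp_force: 32.8
```

>>> {"op": "hand_motion", "data": {
  "segments": [
    {"z":0.001, "aperture":0.5},
    {"aperture":0.5}
  ]
}}

```text
t: 15.45
eef_pos: [0.6546, 0.1067, 0.011]
tool_rot: [0.0, 0.994, 0.111, 0.0]
contact_force: [0.0, -0.5, -1.8]
gripper_width: 0.671
grasp_force: 33.1
```

>>> {"op": "hand_motion", "data": {
  "segments": [
    {"z":0.0005, "aperture":0.5},
    {"aperture":0.5}
  ]
}}

```text
t: 15.65
eef_pos: [0.6546, 0.1067, 0.011]
tool_rot: [0.0, 0.994, 0.111, 0.0]
contact_force: [-2.4, -0.9, 4.4]
gripper_width: 0.668
grasp_force: 33.5
```

Contact made. Release, lift and look.

>>> {"op": "hand_motion", "data": {
  "segments": [
    {"aperture":0.67},
    {"aperture":0.7},
    {"aperture":0.75},
    {"aperture":0.85},
    {"aperture":1},
    {"aperture":1},
    {"z":-0.005, "aperture":1},
    {"z":-0.02, "aperture":1},
    {"z":-0.035, "aperture":1},
    {"z":-0.035, "aperture":1},
    {"z":-0.03, "aperture":1},
    {"z":-0.01, "aperture":1},
    {"aperture":1}
  ]
}}

```text
t: 16.95
eef_pos: [0.6556, 0.1069, 0.1474]
tool_rot: [-0.0, 0.994, 0.111, 0.002]
contact_force: [0.3, -0.2, -1.4]
gripper_width: 0.999
grasp_force: 0.0
```

```bash
python3 d.py 455.5 -111.4 140 13.5; python3 w.py purple .006 w7;  python3 - <<'E'
from h import *
# fruit centre inside purple plaque: holes of the ring mask
im=cv2.imread('pics/w7.png'); m=mask(im,'purple'); tp=pose()
cs,h=cv2.findContours(m,cv2.RETR_CCOMP,cv2.CHAIN_APPROX_NONE)
for i,k in enumerate(cs):
    if cv2.contourArea(k)>800: print(h[0][i][3],k.mean(0).round(),fit(onplane('wrist',k,.006 if h[0][i][3]>=0 or cv2.contourArea(k)>5000 else .04,tp)))
E
```

```text
pos [655.6 106.9 147.4] yaw 12.7 tool d [-0.2432  0.169   0.0065] turn -0.014 tilt 0.21 q7 -1.76
[317. 183.] 9114.0 [655.  106.2 655.2 105.9  98.5  97.8  17. ]
-1 [[317. 198.]] [653.9 105.7 653.8 105.6  46.7  45.6 -77.3]
-1 [[317. 183.]] [654.  105.8 654.2 105.6  98.   97.1  17. ]
1 [[317. 185.]] [653.6 105.3 653.3 105.4  81.9  81.6 -33. ]
```

The blackberry is centred to under 1 mm. Pistachio next.

>>> {"op": "hand_motion", "data": {
  "segments": [
    {"x":-0.007, "y":0.005, "yaw":-0.014, "aperture":1},
    {"x":-0.02, "y":0.014, "aperture":1},
    {"x":-0.034, "y":0.0236, "z":0.001, "aperture":1},
    {"x":-0.034, "y":0.0236, "z":0.001, "aperture":1},
    {"x":-0.034, "y":0.0236, "z":0.001, "aperture":1},
    {"x":-0.034, "y":0.0236, "z":0.001, "aperture":1},
    {"x":-0.034, "y":0.0236, "z":0.001, "aperture":1},
    {"x":-0.025, "y":0.0175, "z":0.0015, "aperture":1},
    {"x":-0.014, "y":0.01, "aperture":1},
    {"x":-0.0067, "y":0.0045, "aperture":1},
    {"aperture":1},
    {"aperture":1}
  ]
}}

```text
t: 18.2
eef_pos: [0.4582, -0.1135, 0.1386]
tool_rot: [-0.0, 0.993, 0.118, -0.0]
contact_force: [0.1, 0.2, 0.2]
gripper_width: 1.001
grasp_force: 0.0
```

```bash
python3 w.py green .034 w8; python3 d.py 455.5 -111.4 3 13.5
```

```text
[315. 198.] 3354.5 [ 455.8 -113.6  455.8 -113.7   72.1   31.2   13.6]
pos [ 458.6 -113.3  138.7] yaw 13.6 tool d [-0.0026 -0.0024  0.1357] turn 0.002 tilt 0.04 q7 -1.34
```

View pics/w8.png

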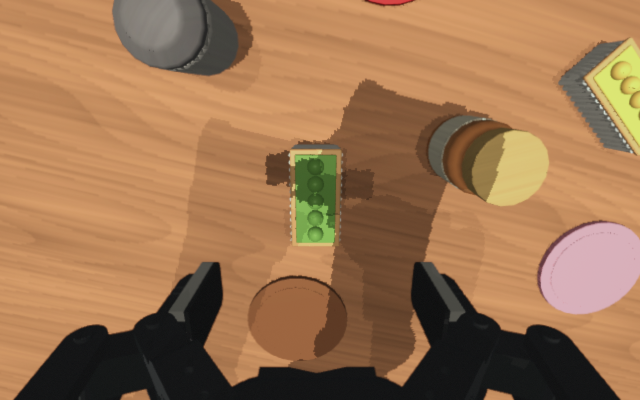

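The pistachio tart at (316,198) is lined up with the fingers, and the jar and shaker are clear.

>>> {"op": "hand_motion", "data": {
  "segments": [
    {"x":-0.0026, "y":-0.001, "z":0.01, "aperture":1},
    {"z":0.025, "aperture":1},
    {"z":0.03, "aperture":1},
    {"z":0.03, "aperture":1},
    {"z":0.02, "aperture":1},
    {"z":0.011, "aperture":1},
    {"z":0.006, "aperture":1},
    {"z":0.003, "aperture":1},
    {"aperture":0.8},
    {"aperture":0.65},
    {"aperture":0.55},
    {"aperture":0.5},
    {"aperture":0.4},
    {"aperture":0.35},
    {"aperture":0.35},
    {"aperture":0.35}
  ],
  "clamp_n": 30
}}

```text
t: 19.85
eef_pos: [0.4555, -0.1139, 0.0045]
tool_rot: [0.0, 0.993, 0.118, 0.0]
contact_force: [-0.2, 2.0, 5.3]
gripper_width: 0.483
grasp_force: 30.4
```

>>> {"op": "hand_motion", "data": {
  "segments": [
    {"z":-0.003, "aperture":0.35},
    {"z":-0.01, "aperture":0.35},
    {"z":-0.025, "aperture":0.35},
    {"z":-0.035, "aperture":0.35},
    {"z":-0.035, "aperture":0.35},
    {"z":-0.025, "aperture":0.35},
    {"z":-0.01, "aperture":0.35},
    {"z":-0.003, "aperture":0.35},
    {"aperture":0.35}
  ]
}}

```text
t: 20.75
eef_pos: [0.4546, -0.114, 0.1495]
tool_rot: [-0.0, 0.993, 0.118, -0.0]
contact_force: [0.3, 0.3, -2.3]
gripper_width: 0.489
grasp_force: 30.9
```

```bash
python3 d.py 368 265 150 -44.6
```

```text
pos [ 454.6 -114.   149.5] yaw 13.5 tool d [ 0.0042 -0.3887 -0.0005] turn 1.014 tilt 0.04 q7 -1.33
```

>>> {"op": "hand_motion", "data": {
  "segments": [
    {"x":0.004, "y":-0.01, "aperture":0.35},
    {"x":0.01, "y":-0.025, "aperture":0.35},
    {"x":0.014, "y":-0.04, "aperture":0.35},
    {"x":0.014, "y":-0.04, "aperture":0.35},
    {"x":0.014, "y":-0.04, "aperture":0.35},
    {"x":0.012, "y":-0.04, "aperture":0.35},
    {"x":-0.01, "y":-0.04, "aperture":0.35},
    {"x":-0.014, "y":-0.04, "aperture":0.35},
    {"x":-0.014, "y":-0.04, "aperture":0.35},
    {"x":-0.014, "y":-0.04, "aperture":0.35},
    {"x":-0.008, "y":-0.02, "aperture":0.35},
    {"x":-0.0038, "y":-0.0137, "aperture":0.35},
    {"yaw":0.1, "aperture":0.35},
    {"yaw":0.15, "aperture":0.35},
    {"yaw":0.15, "aperture":0.35},
    {"yaw":0.15, "aperture":0.35},
    {"yaw":0.15, "aperture":0.35},
    {"yaw":0.15, "aperture":0.35},
    {"yaw":0.11, "aperture":0.35},
    {"yaw":0.054, "aperture":0.35}
  ]
}}

```text
t: 22.75
eef_pos: [0.3667, 0.2634, 0.1462]
tool_rot: [0.005, 0.944, -0.329, -0.002]
contact_force: [-0.6, -0.5, -0.9]
gripper_width: 0.485
grasp_force: 30.9
```

>>> {"op": "hand_motion", "data": {
  "segments": [
    {"aperture":0.35}
  ]
}}

```text
t: 22.85
eef_pos: [0.3663, 0.2643, 0.1463]
tool_rot: [0.005, 0.945, -0.327, -0.001]
contact_force: [-0.1, 0.1, -1.8]
gripper_width: 0.488
grasp_force: 30.9
```

```bash
python3 hl.py green w9; python3 d.py 368 265 15 -44.6
```

```text
[317. 288.] 0.006 [273.8 334.  274.5 333.4 182.8  77.3 -38.2] tool min [-207.1  -36.2] max [-24.3  41.1]
[317. 288.] 0.176 [367.6 262.4 367.9 262.2  72.9  30.8 -38.2] tool min [-34.2 -14.7] max [38.7 16.1]
[314. 144.] 0.006 [383.2 248.3 396.8 238.1  81.6  79.2  45.6] tool min [-11.8 -42.4] max [66.6 46.4]
[314. 144.] 0.176 [411.2 228.3 416.7 224.2  32.5  31.6  45.6] tool min [ 43.6 -17.1] max [74.9 18.3]
pos [366.2 264.5 146.4] yaw -38.0 tool d [ 0.0009 -0.0028  0.1314] turn 0.115 tilt 0.59 q7 -2.96
```

View pics/w9.png

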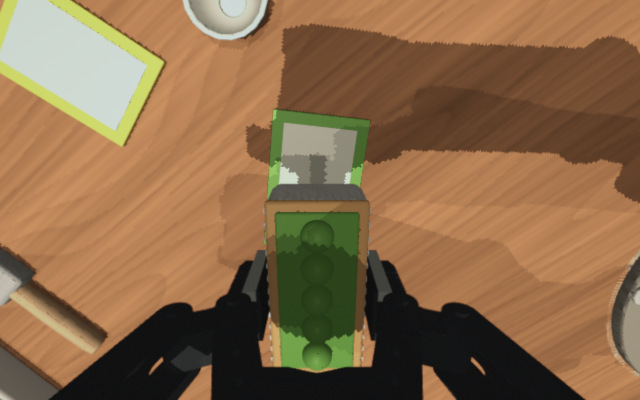

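The plaque is at (318,145), but joint 7 has reached its limit. The grasp is the same after a half turn, so I'll go the other way round.

>>> {"op": "hand_motion", "data": {
  "segments": [
    {"yaw":-0.1, "aperture":0.35},
    {"yaw":-0.15, "aperture":0.35},
    {"yaw":-0.15, "aperture":0.35},
    {"yaw":-0.15, "aperture":0.35},
    {"yaw":-0.15, "aperture":0.35},
    {"yaw":-0.15, "aperture":0.35},
    {"yaw":-0.15, "aperture":0.35},
    {"yaw":-0.15, "aperture":0.35},
    {"yaw":-0.15, "aperture":0.35},
    {"yaw":-0.15, "aperture":0.35},
    {"yaw":-0.15, "aperture":0.35},
    {"yaw":-0.15, "aperture":0.35},
    {"yaw":-0.15, "aperture":0.35},
    {"yaw":-0.15, "aperture":0.35},
    {"yaw":-0.15, "aperture":0.35},
    {"yaw":-0.15, "aperture":0.35},
    {"yaw":-0.15, "aperture":0.35},
    {"yaw":-0.15, "aperture":0.35},
    {"yaw":-0.15, "aperture":0.35},
    {"yaw":-0.1, "aperture":0.35}
  ]
}}

```text
t: 24.9
eef_pos: [0.3673, 0.2635, 0.1471]
tool_rot: [-0.001, 0.436, 0.9, -0.004]
contact_force: [-0.4, 0.2, -1.7]
gripper_width: 0.486
grasp_force: 30.9
```

>>> {"op": "hand_motion", "data": {
  "segments": [
    {"yaw":-0.05, "aperture":0.35},
    {"aperture":0.35},
    {"aperture":0.35}
  ]
}}

```text
t: 25.2
eef_pos: [0.3675, 0.2634, 0.1472]
tool_rot: [-0.001, 0.417, 0.909, -0.004]
contact_force: [-1.3, 0.6, -1.7]
gripper_width: 0.486
grasp_force: 30.9
```

```bash
python3 hl.py green w10; python3 d.py 368 265 15 -44.6
```

```text
[316. 287.] 0.006 [442.7 172.7 442.  173.7 183.8  77.5 -49.3] tool min [-209.6  -40.8] max [-25.9  36.7]
[316. 287.] 0.177 [366.1 264.  365.8 264.3  72.9  30.8 -49.3] tool min [-35.1 -16.1] max [37.9 14.7]
[318. 142.] 0.006 [350.5 280.3 340.5 292.8  81.5  77.8  45.4] tool min [-11.4 -45.2] max [65.3 41.8]
[318. 142.] 0.177 [329.5 306.7 325.5 311.6  32.4  30.9  45.4] tool min [ 43.6 -17.8] max [74.1 16.7]
pos [367.6 263.4 147.3] yaw 130.7 tool d [0.0011 0.0024 0.1323] turn -0.082 tilt 0.46 q7 -0.17
```

>>> {"op": "hand_motion", "data": {
  "segments": [
    {"x":0.001, "y":0.0024, "yaw":-0.082, "aperture":0.35},
    {"aperture":0.35},
    {"aperture":0.35}
  ]
}}

```text
t: 25.55
eef_pos: [0.3688, 0.2659, 0.1474]
tool_rot: [-0.001, 0.38, 0.925, -0.004]
contact_force: [-0.5, 0.4, -1.6]
gripper_width: 0.49
grasp_force: 30.9
```

```bash
python3 hl.py green w11; python3 d.py 368 265 15 -44.6
```

```text
[316. 287.] 0.006 [451.  181.5 450.2 182.5 183.9  77.7 -44.6] tool min [-209.7  -41.1] max [-25.9  36.7]
[316. 287.] 0.177 [367.2 266.3 366.9 266.7  72.9  30.8 -44.6] tool min [-35.  -16.2] max [37.9 14.6]
[316. 142.] 0.006 [346.6 284.4 338.7 292.3  81.9  66.5  46.1] tool min [ -5.  -43.3] max [62.1 38.2]
[316. 142.] 0.177 [325.8 307.1 322.6 310.3  32.5  26.4  46.1] tool min [ 46.2 -17.1] max [72.8 15.2]
pos [368.8 265.8 147.4] yaw 135.3 tool d [ 2.000e-04 -1.000e-04  1.324e-01] turn -0.001 tilt 0.46 q7 -0.09
```

>>> {"op": "hand_motion", "data": {
  "segments": [
    {"x":-0.0007, "z":0.01, "aperture":0.35},
    {"z":0.02, "aperture":0.35},
    {"z":0.03, "aperture":0.35},
    {"z":0.03, "aperture":0.35},
    {"z":0.02, "aperture":0.35},
    {"z":0.01, "aperture":0.35},
    {"z":0.006, "aperture":0.35},
    {"z":0.004, "aperture":0.35},
    {"z":0.002, "aperture":0.35},
    {"z":0.001, "aperture":0.35},
    {"aperture":0.35}
  ]
}}

```text
t: 26.7
eef_pos: [0.3691, 0.2647, 0.0149]
tool_rot: [-0.001, 0.379, 0.925, -0.003]
contact_force: [-0.1, -0.2, -0.2]
gripper_width: 0.483
grasp_force: 30.8
```

>>> {"op": "hand_motion", "data": {
  "segments": [
    {"z":0.001, "aperture":0.35},
    {"aperture":0.35}
  ]
}}

```text
t: 26.9
eef_pos: [0.3689, 0.2646, 0.0136]
tool_rot: [-0.001, 0.379, 0.925, -0.004]
contact_force: [-0.2, 0.4, -1.7]
gripper_width: 0.489
grasp_force: 30.8
```

>>> {"op": "hand_motion", "data": {
  "segments": [
    {"z":0.001, "aperture":0.35},
    {"aperture":0.35}
  ]
}}

```text
t: 27.1
eef_pos: [0.3688, 0.2645, 0.0124]
tool_rot: [-0.001, 0.379, 0.925, -0.004]
contact_force: [-0.3, -0.1, -0.7]
gripper_width: 0.483
grasp_force: 30.8
```

>>> {"op": "hand_motion", "data": {
  "segments": [
    {"z":0.001, "aperture":0.35},
    {"aperture":0.35}
  ]
}}

```text
t: 27.3
eef_pos: [0.3687, 0.2645, 0.0113]
tool_rot: [-0.001, 0.379, 0.925, -0.004]
contact_force: [-0.4, 0.8, -0.7]
gripper_width: 0.489
grasp_force: 30.8
```

>>> {"op": "hand_motion", "data": {
  "segments": [
    {"z":0.0005, "aperture":0.35},
    {"aperture":0.35}
  ]
}}

```text
t: 27.5
eef_pos: [0.3688, 0.2645, 0.0109]
tool_rot: [-0.001, 0.379, 0.925, -0.004]
contact_force: [-0.7, -0.1, -0.7]
gripper_width: 0.486
grasp_force: 30.8
```

>>> {"op": "hand_motion", "data": {
  "segments": [
    {"z":0.0005, "aperture":0.35},
    {"aperture":0.35}
  ]
}}

```text
t: 27.7
eef_pos: [0.3688, 0.2644, 0.0107]
tool_rot: [-0.001, 0.379, 0.925, -0.004]
contact_force: [-0.9, -0.9, 3.7]
gripper_width: 0.483
grasp_force: 31.4
```

>>> {"op": "hand_motion", "data": {
  "segments": [
    {"z":0.0005, "aperture":0.35},
    {"aperture":0.35}
  ]
}}

```text
t: 27.9
eef_pos: [0.3688, 0.2645, 0.0106]
tool_rot: [-0.001, 0.379, 0.925, -0.004]
contact_force: [-2.8, -2.5, 12.0]
gripper_width: 0.488
grasp_force: 32.5
```

>>> {"op": "hand_motion", "data": {
  "segments": [
    {"aperture":0.5},
    {"aperture":0.55},
    {"aperture":0.65},
    {"aperture":0.8},
    {"aperture":1},
    {"aperture":1},
    {"z":-0.005, "aperture":1},
    {"z":-0.02, "aperture":1},
    {"z":-0.035, "aperture":1},
    {"z":-0.035, "aperture":1},
    {"z":-0.03, "aperture":1},
    {"z":-0.01, "aperture":1},
    {"aperture":1}
  ]
}}

```text
t: 29.2
eef_pos: [0.3702, 0.2659, 0.1463]
tool_rot: [0.0, 0.379, 0.925, -0.002]
contact_force: [-0.1, -0.2, -0.2]
gripper_width: 1.0
grasp_force: 0.0
```

```bash
python3 d.py 588 -324 145 58.9; python3 - <<'E'
from h import *
im,tp=grab('wrist'); cv2.imwrite('pics/w12.png',im); m=mask(im,'green')
cs,h=cv2.findContours(m,cv2.RETR_CCOMP,cv2.CHAIN_APPROX_NONE)
for i,k in enumerate(cs):
    if cv2.contourArea(k)>800:
        for z in(.006,.042): print(h[0][i][3],k.mean(0).round(),z,fit(onplane('wrist',k,z,tp)))
E
```

```text
pos [370.2 265.9 146.3] yaw 135.4 tool d [-0.5691 -0.2674  0.0037] turn 1.336 tilt 0.28 q7 -0.1
-1 [[315. 193.]] 0.006 [375.3 256.6 375.2 256.5  80.9  35.4 -44.5]
-1 [[315. 193.]] 0.042 [367.3 264.9 367.3 264.8  70.6  30.9 -44.5]
-1 [[314. 178.]] 0.006 [366.6 264.3 366.7 264.4 122.9  81.8 -44.5]
-1 [[314. 178.]] 0.042 [359.8 271.6 359.9 271.7 107.3  71.4 -44.5]
1 [[314. 181.]] 0.006 [368.4 262.8 368.  263.1 109.8  64.6 -44.5]
1 [[314. 181.]] 0.042 [361.4 270.3 361.  270.6  95.8  56.4 -44.5]
```

View pics/w12.png

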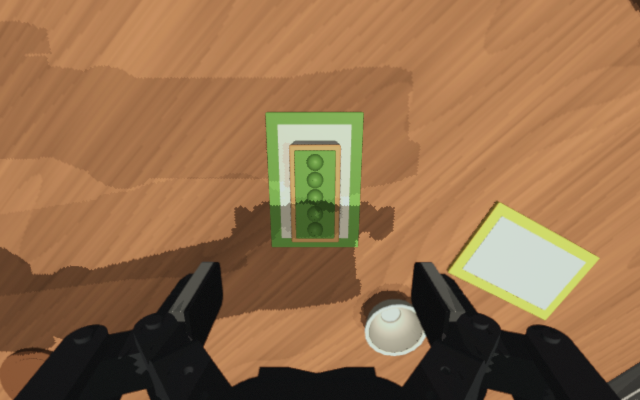

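Pistachio: tart at (315,193) on the plaque at (314,178), centred within 1 mm and aligned. Now the lemon.

>>> {"op": "hand_motion", "data": {
  "segments": [
    {"x":-0.012, "y":-0.0056, "aperture":1},
    {"x":-0.028, "y":-0.0132, "aperture":1},
    {"x":-0.0407, "y":-0.0191, "aperture":1},
    {"x":-0.0407, "y":-0.0191, "aperture":1},
    {"x":-0.0407, "y":-0.0191, "aperture":1},
    {"x":-0.0407, "y":-0.0191, "aperture":1},
    {"x":-0.0407, "y":-0.0191, "aperture":1},
    {"x":-0.0407, "y":-0.0191, "aperture":1},
    {"x":-0.0407, "y":-0.0191, "aperture":1},
    {"x":-0.0407, "y":-0.0191, "aperture":1},
    {"x":-0.0407, "y":-0.0191, "aperture":1},
    {"x":-0.0407, "y":-0.0191, "aperture":1},
    {"x":-0.0407, "y":-0.0191, "aperture":1},
    {"x":-0.0407, "y":-0.0191, "aperture":1},
    {"x":-0.028, "y":-0.0132, "z":0.002, "aperture":1},
    {"x":-0.0131, "y":-0.0062, "z":0.0017, "aperture":1}
  ]
}}

```text
t: 30.85
eef_pos: [0.5865, -0.3281, 0.1412]
tool_rot: [-0.002, 0.381, 0.925, -0.005]
contact_force: [0.7, -0.7, 0.5]
gripper_width: 1.001
grasp_force: 0.0
```

>>> {"op": "hand_motion", "data": {
  "segments": [
    {"yaw":0.1, "aperture":1},
    {"yaw":0.15, "aperture":1},
    {"yaw":0.15, "aperture":1},
    {"yaw":0.15, "aperture":1},
    {"yaw":0.15, "aperture":1},
    {"yaw":0.15, "aperture":1},
    {"yaw":0.15, "aperture":1},
    {"yaw":0.15, "aperture":1},
    {"yaw":0.1, "aperture":1},
    {"yaw":0.086, "aperture":1},
    {"aperture":1},
    {"aperture":1}
  ]
}}

```text
t: 32.05
eef_pos: [0.5872, -0.3235, 0.1428]
tool_rot: [0.001, 0.87, 0.493, -0.004]
contact_force: [0.1, 0.4, 0.4]
gripper_width: 0.995
grasp_force: 0.0
```

```bash
python3 w.py yellow .034 w13; python3 d.py 588 -324 3 58.9
```

```text
[319. 193.] 3244.0 [ 588.5 -325.7  588.7 -325.5   72.    31.7   59.1]
pos [ 587.3 -323.9  143.1] yaw 59.1 tool d [0.0014 0.001  0.1401] turn 0.003 tilt 0.48 q7 -0.0
```

>>> {"op": "hand_motion", "data": {
  "segments": [
    {"x":0.0007, "y":0.0016, "z":0.01, "aperture":1},
    {"z":0.025, "aperture":1},
    {"z":0.03, "aperture":1},
    {"z":0.03, "aperture":1},
    {"z":0.02, "aperture":1},
    {"z":0.014, "aperture":1},
    {"z":0.007, "aperture":1},
    {"z":0.003, "aperture":1},
    {"aperture":0.8},
    {"aperture":0.65},
    {"aperture":0.55},
    {"aperture":0.5},
    {"aperture":0.4},
    {"aperture":0.35},
    {"aperture":0.35},
    {"aperture":0.35}
  ],
  "clamp_n": 30
}}

```text
t: 33.7
eef_pos: [0.5892, -0.326, 0.0059]
tool_rot: [0.002, 0.871, 0.492, -0.003]
contact_force: [-2.9, 1.0, 6.2]
gripper_width: 0.483
grasp_force: 32.4
```

>>> {"op": "hand_motion", "data": {
  "segments": [
    {"z":-0.003, "aperture":0.35},
    {"z":-0.01, "aperture":0.35},
    {"z":-0.025, "aperture":0.35},
    {"z":-0.035, "aperture":0.35},
    {"z":-0.035, "aperture":0.35},
    {"z":-0.025, "aperture":0.35},
    {"z":-0.01, "aperture":0.35},
    {"z":-0.003, "aperture":0.35},
    {"aperture":0.35}
  ]
}}

```text
t: 34.6
eef_pos: [0.589, -0.3246, 0.1503]
tool_rot: [0.001, 0.871, 0.492, -0.004]
contact_force: [1.0, -0.2, -1.6]
gripper_width: 0.485
grasp_force: 31.5
```

```bash
python3 d.py 568 353 150 17.8
```

```text
pos [ 589.  -324.6  150.3] yaw 58.9 tool d [ 0.5694 -0.3678 -0.0036] turn 0.718 tilt 0.46 q7 -0.0
```

>>> {"op": "hand_motion", "data": {
  "segments": [
    {"x":0.01, "y":-0.0065, "aperture":0.35},
    {"x":0.0375, "y":-0.0242, "aperture":0.35},
    {"x":0.0375, "y":-0.0242, "aperture":0.35},
    {"x":0.0375, "y":-0.0242, "aperture":0.35},
    {"x":0.0375, "y":-0.0242, "aperture":0.35},
    {"x":0.0375, "y":-0.0242, "aperture":0.35},
    {"x":0.0375, "y":-0.0242, "aperture":0.35},
    {"x":0.0375, "y":-0.0242, "aperture":0.35},
    {"x":0.0375, "y":-0.0242, "aperture":0.35},
    {"x":0.0375, "y":-0.0242, "aperture":0.35},
    {"x":0.0375, "y":-0.0242, "aperture":0.35},
    {"x":0.0375, "y":-0.0242, "aperture":0.35},
    {"x":0.0375, "y":-0.0242, "aperture":0.35},
    {"x":0.0375, "y":-0.0242, "aperture":0.35},
    {"x":0.0375, "y":-0.0242, "aperture":0.35},
    {"x":0.024, "y":-0.0155, "aperture":0.35},
    {"x":0.0104, "y":-0.007, "aperture":0.35}
  ]
}}

```text
t: 36.3
eef_pos: [0.5655, 0.3573, 0.1449]
tool_rot: [0.001, 0.869, 0.494, -0.005]
contact_force: [-0.3, 1.0, -2.1]
gripper_width: 0.489
grasp_force: 31.4
```

>>> {"op": "hand_motion", "data": {
  "segments": [
    {"yaw":0.1, "aperture":0.35},
    {"yaw":0.15, "aperture":0.35},
    {"yaw":0.15, "aperture":0.35},
    {"yaw":0.15, "aperture":0.35},
    {"yaw":0.1, "aperture":0.35},
    {"yaw":0.068, "aperture":0.35},
    {"aperture":0.35},
    {"aperture":0.35}
  ]
}}

```text
t: 37.1
eef_pos: [0.5682, 0.3516, 0.1461]
tool_rot: [0.003, 0.988, 0.155, -0.003]
contact_force: [-0.4, 0.7, -1.2]
gripper_width: 0.483
grasp_force: 31.4
```

```bash
python3 hl.py yellow w14; python3 d.py 568 353 15 17.8
```

```text
[316. 288.] 0.006 [455.4 314.2 456.8 314.5 180.9  76.7  17.8] tool min [-209.2  -37.2] max [-28.3  39.5]
[316. 288.] 0.176 [569.6 351.5 570.2 351.7  71.9  30.5  17.8] tool min [-34.6 -14.7] max [37.3 15.8]
[313. 142.] 0.006 [592.3 360.  604.9 365.   81.5  73.1 -72.1] tool min [-11.  -41.4] max [62.1 40.1]
[313. 142.] 0.176 [624.  369.8 629.  371.7  32.4  29.1 -72.1] tool min [ 44.2 -16.4] max [73.3 16. ]
pos [568.3 351.9 146.3] yaw 17.8 tool d [ 0.001  -0.0019  0.1312] turn 0.0 tilt 0.51 q7 -1.74
```

>>> {"op": "hand_motion", "data": {
  "segments": [
    {"y":-0.0018, "z":0.01, "aperture":0.35},
    {"z":0.02, "aperture":0.35},
    {"z":0.03, "aperture":0.35},
    {"z":0.03, "aperture":0.35},
    {"z":0.02, "aperture":0.35},
    {"z":0.01, "aperture":0.35},
    {"z":0.006, "aperture":0.35},
    {"z":0.003, "aperture":0.35},
    {"z":0.001, "aperture":0.35},
    {"aperture":0.35}
  ]
}}

```text
t: 38.15
eef_pos: [0.568, 0.3539, 0.0176]
tool_rot: [0.002, 0.988, 0.154, -0.002]
contact_force: [0.4, -0.2, -1.5]
gripper_width: 0.486
grasp_force: 31.4
```

>>> {"op": "hand_motion", "data": {
  "segments": [
    {"z":0.001, "aperture":0.35},
    {"aperture":0.35}
  ]
}}

```text
t: 38.35
eef_pos: [0.5676, 0.3537, 0.0163]
tool_rot: [0.003, 0.988, 0.154, -0.002]
contact_force: [-0.4, -0.4, -2.0]
gripper_width: 0.482
grasp_force: 31.4
```

>>> {"op": "hand_motion", "data": {
  "segments": [
    {"z":0.001, "aperture":0.35},
    {"aperture":0.35}
  ]
}}

```text
t: 38.55
eef_pos: [0.5674, 0.3535, 0.0148]
tool_rot: [0.003, 0.988, 0.154, -0.003]
contact_force: [-0.2, 0.7, -1.4]
gripper_width: 0.487
grasp_force: 31.4
```

>>> {"op": "hand_motion", "data": {
  "segments": [
    {"z":0.001, "aperture":0.35},
    {"z":0.001, "aperture":0.35},
    {"aperture":0.35}
  ]
}}

```text
t: 38.85
eef_pos: [0.5672, 0.3534, 0.0125]
tool_rot: [0.003, 0.988, 0.154, -0.003]
contact_force: [0.2, -0.1, -1.5]
gripper_width: 0.484
grasp_force: 31.4
```

>>> {"op": "hand_motion", "data": {
  "segments": [
    {"z":0.0007, "aperture":0.35},
    {"aperture":0.35}
  ]
}}

```text
t: 39.05
eef_pos: [0.5674, 0.3535, 0.012]
tool_rot: [0.003, 0.988, 0.154, -0.003]
contact_force: [-0.4, 0.9, -0.5]
gripper_width: 0.479
grasp_force: 31.4
```

>>> {"op": "hand_motion", "data": {
  "segments": [
    {"z":0.0005, "aperture":0.35},
    {"aperture":0.35}
  ]
}}

```text
t: 39.25
eef_pos: [0.5674, 0.3535, 0.0119]
tool_rot: [0.003, 0.988, 0.154, -0.003]
contact_force: [-0.1, -1.8, 3.5]
gripper_width: 0.479
grasp_force: 31.9
```

>>> {"op": "hand_motion", "data": {
  "segments": [
    {"z":0.0005, "aperture":0.35},
    {"aperture":0.35}
  ]
}}

```text
t: 39.45
eef_pos: [0.5674, 0.3535, 0.0119]
tool_rot: [0.003, 0.988, 0.154, -0.003]
contact_force: [-2.9, -1.7, 6.9]
gripper_width: 0.485
grasp_force: 32.4
```

>>> {"op": "hand_motion", "data": {
  "segments": [
    {"aperture":0.5},
    {"aperture":0.55},
    {"aperture":0.65},
    {"aperture":0.8},
    {"aperture":1},
    {"aperture":1},
    {"z":-0.005, "aperture":1},
    {"z":-0.02, "aperture":1},
    {"z":-0.035, "aperture":1},
    {"z":-0.035, "aperture":1},
    {"z":-0.03, "aperture":1},
    {"z":-0.01, "aperture":1},
    {"aperture":1}
  ]
}}

```text
t: 40.75
eef_pos: [0.5689, 0.3549, 0.148]
tool_rot: [0.002, 0.988, 0.154, -0.001]
contact_force: [-0.3, 0.3, -0.2]
gripper_width: 1.001
grasp_force: 0.0
```

```bash
python3 - <<'E'
from h import *
im,tp=grab('wrist'); m=mask(im,'yellow')
cs,h=cv2.findContours(m,cv2.RETR_CCOMP,cv2.CHAIN_APPROX_NONE)
for i,k in enumerate(cs):
    if cv2.contourArea(k)>800:
        for z in(.006,.042): print(h[0][i][3],k.mean(0).round(),z,fit(onplane('wrist',k,z,tp)))
E
```

```text
-1 [[317. 196.]] 0.006 [557.9 348.3 556.7 349.1  85.2  38.8  19.4]
-1 [[317. 196.]] 0.042 [568.9 352.2 567.9 352.8  74.5  33.9  19.4]
-1 [[318. 180.]] 0.006 [568.2 352.1 568.1 352.3 123.4  81.7  17.8]
-1 [[318. 180.]] 0.042 [578.  355.5 577.8 355.7 107.8  71.4  17.8]
157 [[318. 183.]] 0.006 [565.9 351.5 566.6 351.7 110.   65.2  17.7]
157 [[318. 183.]] 0.042 [576.  355.  576.5 355.2  96.1  56.9  17.7]
```

>>> {"op": "hand_motion", "data": {
  "segments": [
    {"x":-0.02, "y":0.04, "z":-0.01, "aperture":1},
    {"x":-0.02, "y":0.04, "z":-0.01, "aperture":1},
    {"x":-0.02, "y":0.04, "z":-0.01, "aperture":1},
    {"x":-0.03, "y":0.03, "aperture":1},
    {"x":-0.02, "aperture":1},
    {"aperture":1}
  ]
}}

```text
t: 41.4
eef_pos: [0.506, 0.1756, 0.1757]
tool_rot: [0.003, 0.988, 0.153, -0.005]
contact_force: [-0.3, 1.0, 0.1]
gripper_width: 1.002
grasp_force: 0.0
```

```bash
python3 - <<'E'
from h import *
cv2.imwrite('pics/top9.png',grab('top')[0]);cv2.imwrite('pics/scene9.png',grab('scene')[0])
E
```

```text
(no output)
```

View pics/scene9.png

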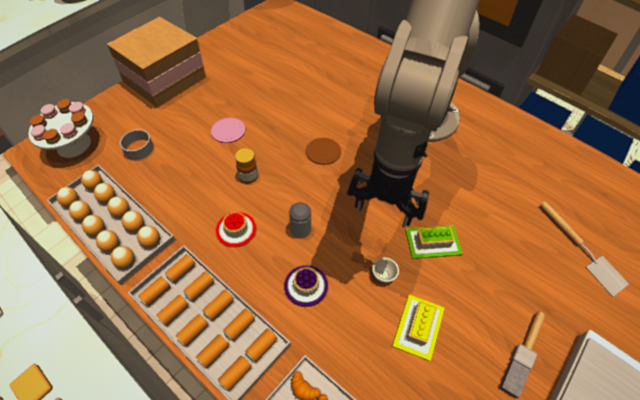

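View pics/top9.png

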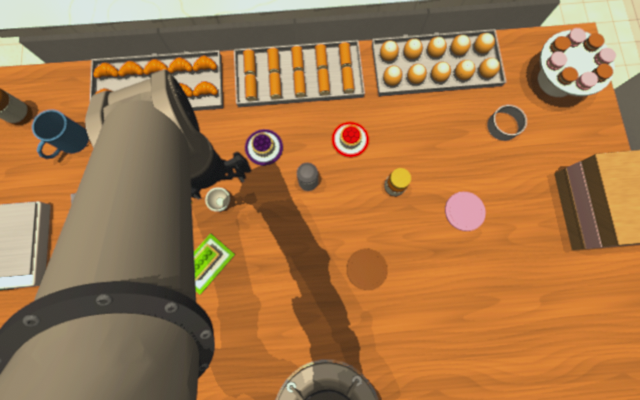

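All four tarts stand on their matching plaques: strawberry (236,228), blackberry (306,285), pistachio (434,240) and lemon (420,325) in the scene view. The shaker (300,220) and jar (246,165) have not moved, and the gripper is clear.

```bash
python3 -c "
from station import bot
print(bot.hand_in())"
```

```text
the job is handed in; nothing more can be done
None
```

Job handed in at about 41 s: all four tarts are on their matching plaques, within about 2 mm of centre by camera, the oblong ones lengthwise, and the shaker and jar are still in place.

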